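# Tidy the hall console

## Task

Tidy the console: lay the bigger sunglasses case flat on the wooden tray, centred and lined up lengthwise with it, and lay the smaller case the same way, centred on top of the bigger one. Put the keyring inside the bowl, not hanging over its rim, and stand the glass dome upright on the console top, halfway along the straight line between the middle of the bowl and the middle of the tray. Leave the bowl, plant, candle and book where they are, never tip the dome, and let go of everything.

Things in the scene. Friction and masses are not known exactly. Their poses are not given: they have to be found in the camera images.
- big_case: The bigger hard sunglasses case, a closed black plastic clamshell with a thin steel-grey seam round it and a small clasp: rounded box, 64 (own x) x 160 (own y, its length) x 40 high (z). Flat top and underside (edges rounded 7 mm). Loose, about 0.14 kg. Origin: centre of its underside. Lies flat on the console at the start. Which way round it ends does not matter.
- small_case: The smaller hard sunglasses case, same look: rounded box, 50 (own x) x 120 (own y, its length) x 30 high (z). Flat top and underside. Loose, about 0.08 kg. Origin: centre of its underside. Lies flat on the console at the start. Which way round it ends does not matter.
- keyring: Rigid keyring lying flat, 90 long, 60 wide, 0.07 kg: upright round wooden fob (24 diameter, 30 high, axis at own x = -32 mm, y = 0), steel ring (32 diameter, 5 high, centre x = -6), three keys 4 thick fanned out to x = +46 (y = +-30 at the tips). Origin: underside level, mid length; z up. Grip the fob, fingers closing along own y.
- dome: Small glass dome with a white shell inside, on a round wooden base, all one piece, about 0.28 kg: base 72 diameter x 12, glass 62 diameter up to 50 mm and rounding in to 81 mm height, and on top an upright brass knob, 24 diameter from 88 to 114 mm height, to lift it by. Origin: centre of the underside; z up; round about z.
- tray: Flat wooden tray, a plain board fixed to the console top: 90 (own x) x 170 (own y, its length) x 12 thick, no lip. Origin: centre of its underside, on the console top; own z up. The bowl stands on the line through its own y axis, 270 mm away between centres, on either side.
- bowl: Blush-pink ceramic bowl, round, rim 150 outer diameter, 45 high, wall 5; its flat inner floor is 100 diameter and 5 above the console top, inner diameter at the rim 140. Loose, 0.7 kg, stays where it is. Origin: centre of the underside; z up.
- plant: Bystander: succulent in a terracotta pot, 76 diameter, about 105 high overall. Loose. Origin: centre of the underside.
- candle: Bystander: candle in an amber glass jar with a wooden lid, 74 diameter, 82 high. Loose. Origin: centre of the underside.
- book: Bystander: closed grey cloth-bound book lying flat, 105 (own x) x 150 (own y) x 22 high. Loose. Origin: centre of the underside.
Mind the look-alikes: they are no part of the job. Leave any purple or red look-alike of the big_case alone.

How it is judged (in metres and radians):
At the end, for the whole second after the job is handed in: Bigger case flat on tray, smaller flat on bigger: each centred to 12 mm, lengths within 0.15 rad. Keyring in bowl: origin under 45 mm off its axis, under 25 mm up. Dome upright, 15 mm or less off the centre line, 120-150 mm from both centres. Bystanders, bowl within 20 mm; all released, still (x of big_case in the frame of tray between -0.012 and 0.012 m and y of big_case in the frame of tray between -0.012 and 0.012 m and z of big_case in the frame of tray between 0.007 and 0.017 m and angle between the y axis of big_case and the y axis of tray, either way round below 0.15 rad and angle between each of big_case, small_case, dome's own z axis and vertical below 0.1 rad and x of small_case in the frame of big_case between -0.012 and 0.012 m and y of small_case in the frame of big_case between -0.012 and 0.012 m and z of small_case in the frame of big_case between 0.035 and 0.045 m and angle between the y axis of small_case and the y axis of big_case, either way round below 0.15 rad and horizontal distance between keyring and bowl below 0.045 m and z of keyring in the frame of bowl between 0 and 0.025 m and angle between keyring's own z axis and vertical below 0.5 rad and x of dome in the frame of tray between -0.015 and 0.015 m and horizontal distance between dome and bowl between 0.12 and 0.15 m and horizontal distance between dome and tray between 0.12 and 0.15 m and height (world z) of dome below 0.005 m and distance of each of bowl, plant, candle, book from where it was at the start of the episode below 0.02 m and linear speed of each of big_case, small_case, keyring, dome below 0.02 m/s and angular speed of each of big_case, small_case, keyring, dome below 0.2 rad/s); the robot touches nothing.
It fails at once if the dome is tipped over (more than 0.6 rad) (angle between dome's own z axis and vertical above 0.6 rad).
It fails at once if the bowl is shifted by more than 20 mm (distance of bowl from where it was at the start of the episode above 0.02 m).
It fails at once if the plant is shifted by more than 20 mm (distance of plant from where it was at the start of the episode above 0.02 m).
It fails at once if the candle is shifted by more than 20 mm (distance of candle from where it was at the start of the episode above 0.02 m).
It fails at once if the book is shifted by more than 20 mm (distance of book from where it was at the start of the episode above 0.02 m).
It also fails if it takes over 128 s, if anything falls off the work surface, if the arm or the gripper's body presses on something with over 40 N, if the wrist force passes 120 N, or if a joint passes its speed limit or range.

## Robot

A 6-joint arm with a two-finger parallel gripper is mounted at the origin on the work surface. World frame = base frame: x ahead of the robot, y to its left, z up, the work surface at z = 0. Lengths are in mm, angles in rad, forces in N, time in s.
With the tool pointing down it reaches from about 425 to 950 mm from the base axis. Payload 14.7 kg.
Tool frame: the origin (TCP) lies at the very end of the fingers, on their centre line; the grasp point (between the pads) lies env.grip_point_offset behind it (env.grip_point_offset is the distance from the TCP to the grasp point, in mm); z points along the fingers, y is the line along which they close (so a half turn about z gives the same grasp; the last joint's range is limited). The gripper opens to 85 mm and grips with 20 to 120 N. Pads are 22 mm wide; open, the fingers measure 114 mm over their backs; the gripper's body (76 mm by 85 mm) begins 54 mm behind the grasp point. The pads swing forward as they close: fully open they stand 13 mm farther back than shut.
Start: joints at [1.282, 0.48, 1.596, -0, 1.065, -0.047], TCP at [155.619, 631.09, 231.297] pointing down, gripper open.
Joint ranges: [-2.75, 2.75], [-0.82, 2.05], [0.23, 2.67], [-1.56, 4.7], [0.09, 2.69], [-2.92, 2.92]. Speed limits (rad/s): [1.89, 1.89, 2.39, 3.01, 3.01, 3.01].

## Interface

Orientations are given as a unit quaternion [w, x, y, z].
In Python, from rig import monitor, viewer, finish_job, env gives the robot as it stands.
- The arm moves only by the tool servo_tool, never from a script. Its argument "series" is a list of rows, each a list of 3 entries, a list of its own where there are three numbers: the shift along the tool's x, y, z in cm, then the turn about the tool's z in rad, then the closure in counts, from 0 (fully open) to 255 (shut). In form: [[[x, y, z], twist, fingers], ...]. A call has 1 to 12 rows; each row is the pose to reach, as a shift and turn from the pose commanded when the call began, along the tool's axes at that moment; what a row does not reach only later rows make up. A row lasts 1/10 s, in which the tool goes at most 50 mm and 8.59 degrees, less where a joint would pass 70% of its speed; a pose out of reach is approached as far as the arm can. A call with a gripper value outside its range is refused whole. The fingers move at their own pace and stop on an object; "grip_force" is the grip in N (left out, the last holds). Time passes only in rows, so rows that repeat a pose let the fingers close. It gives the time, the measured TCP pose, the force, the opening and the grip force at its end, in the units of the state.
- monitor.read_state(): the state, without advancing time (a new reading comes with each control period).
- viewer.read_camera(name): name is "scene" or "top" or "wrist"; returns (picture, depth): 420x560x3 uint8, blue, green, red; 420x560 float32, mm along the optical axis (not along the pixel's ray), 0 where there is no reading.
- viewer.calibration(name): a dict with "camera_matrix" (3x3 intrinsics, pixels), "origin" and "attitude" of the camera in the world; the wrist camera has in their place "T_tool_cam" (4x4, takes a point from camera to tool coordinates, whose origin is the TCP and whose axes are the flange's). Camera axes: x right, y up, looking along -z (the intrinsics and any distortion apply to the point x, -y, -z); pixel columns grow to the right and rows downward; lengths in mm; the calibration is good to about 2 mm. A picture is of the moment at which its call begins: read the wrist's pose just before it. calibration takes no time and is no camera call.
- finish_job(): hands the job in; it is judged then, once.
Trained networks look in the newest picture that a camera, given by its name, has taken for a name from the list of things; names that differ only in an ending like _2 or _b are one class to them, and where a whole thing is asked for, a point or a joint stands for the part that bears it (a point fixed in the world has none). Each returns a list of dicts, best first, with "score" (0 to 1); they miss things now and then, are a little off and sometimes report something else, mostly with a low value. They report only what shows in the picture. A call takes as long as a camera call. They do not tell look-alikes from the thing itself.
- viewer.search_frame(camera, thing): "bbox" ([left, top, right, bottom] in pixels, round what is visible of it).
- viewer.spot_point(camera, thing): "pixel" ([row, column] in pixels: a listed point, or the origin of a listed thing).
The state is a dict: "t": time; "qpos": joint angles; "joint_velocities": joint speeds; "effort": joint torques, N m; "tcp_pos": TCP position; "ee_rot": TCP orientation; "ft_force": force on the tool from outside, world axes, zero at the start; "moment": the same for the moment, N m; "opening": opening from 0.0 (shut) to 1.0 (fully open); "grip_force": force on a finger pad.
Only numpy, scipy, OpenCV 4.12 (cv2) and the standard library are available. Lean on these libraries where they do the work, as an engineer would, in place of code of your own. Each camera call takes 0.05 s, during which the arm holds its last target. There are 200 camera calls.

## Working session

There is one attempt and no reset: what is moved stays moved. The work goes in short steps, Python scripts to look and compute and a tool call to move; the robot and the scene stay as the last step left them, time stands still between calls to the robot, and variables do not carry over. Pictures are saved under pics/ and viewed, at most 14 in all, crops included, and the job is handed in when it is done.

Besides the shell and the picture viewer there is one more tool, called after "Request:" by a JSON object that holds its "method" and its "body". servo_tool: Moves the arm, as the interface text tells. Its arguments: {"type":"object","properties":{"series":{"type":"array"},"grip_force":{"type":"number"}},"required":["series"]}

```bash
ls; mkdir -p pics; cat > h.py <<'E'
import numpy as np, cv2
from rig import monitor, viewer, finish_job, env
from scipy.spatial.transform import Rotation as R
def rot(a):
    a=np.array(a,float)
    if a.shape==(3,3): return a
    return R.from_quat(a,scalar_first=True).as_matrix()
def pose(cam):
    c=viewer.calibration(cam); K=np.array(c["camera_matrix"])
    if cam=="wrist":
        s=monitor.read_state(); T=np.eye(4);T[:3,:3]=rot(s["ee_rot"]);T[:3,3]=s["tcp_pos"]
        T=T@np.array(c["T_tool_cam"]); return K,T[:3,:3],T[:3,3],c
    return K,rot(c["attitude"]),np.array(c["origin"]),c
def shot(cam,name=None):
    P=pose(cam); im,d=viewer.read_camera(cam)
    if name: cv2.imwrite(f"pics/{name}.png",im)
    return im,d,P
def cloud(d,P):
    K,Rm,o,_=P; v,u=np.mgrid[:d.shape[0],:d.shape[1]]
    p=np.stack([(u-K[0,2])/K[0,0]*d,-(v-K[1,2])/K[1,1]*d,-d],-1)
    w=p@Rm.T+o; w[d<=0]=np.nan; return w
def ray(px,P,z):
    K,Rm,o,_=P; r,c=px
    v=Rm@np.array([(c-K[0,2])/K[0,0],-(r-K[1,2])/K[1,1],-1]); return o+v*(z-o[2])/v[2]
E
python3 - <<'E'
from h import *
for k in ("top","scene"): print(k,viewer.calibration(k))
print(viewer.calibration("wrist"), env.grip_point_offset); print(monitor.read_state())
im,d,P=shot("top","top0")
np.savez("top0.npz",im=im,d=d)
for n in ["big_case","small_case","keyring","dome","tray","bowl","plant","candle","book"]:
    for r in viewer.spot_point("top",n)[:4]: print(n,round(r["score"],2),np.round(r["pixel"]),np.round(ray(r["pixel"],P,0)))
shot("scene","scene0")
E
```

```text
pics
top {'camera_matrix': array([[384.60601097,   0.        , 278.53498744],
       [  0.        , 384.60601097, 210.15466347],
       [  0.        ,   0.        ,   1.        ]]), 'origin': array([ 428.44797234,   71.21306822, 1280.75597705]), 'attitude': array([ 0.71078247,  0.03136215, -0.0357508 , -0.70180238])}
scene {'camera_matrix': array([[527.02940408,   0.        , 281.71653743],
       [  0.        , 527.02940408, 209.73970629],
       [  0.        ,   0.        ,   1.        ]]), 'origin': array([1269.25099057, -687.05608746, 1115.36105155]), 'attitude': array([0.86343816, 0.34484619, 0.13910174, 0.34089053])}
{'camera_matrix': array([[314.67241619,   0.        , 277.75429844],
       [  0.        , 314.67241619, 206.7856474 ],
       [  0.        ,   0.        ,   1.        ]]), 'T_tool_cam': array([[ 4.76924122e-04,  9.58085988e-01,  2.86480387e-01,
         7.19554737e+01],
       [ 9.99999853e-01, -3.83133201e-04, -3.83445100e-04,
        -5.59723069e-01],
       [-2.57613230e-04,  2.86480527e-01, -9.58086030e-01,
        -1.41929404e+02],
       [ 0.00000000e+00,  0
[... 779 characters left out ...]
0.9992896808189986}
big_case 0.93 [272. 126.] [340. 564.   0.]
big_case 0.75 [283. 182.] [305. 376.   0.]
big_case 0.66 [246. 342.] [ 435. -149.    0.]
big_case 0.58 [231. 176.] [476. 402.   0.]
small_case 0.65 [171. 415.] [ 691. -397.    0.]
small_case 0.57 [237. 410.] [ 466. -375.    0.]
keyring 0.51 [244. 340.] [ 440. -140.    0.]
keyring 0.2 [243. 259.] [441. 128.   0.]
dome 0.67 [244. 259.] [438. 128.   0.]
dome 0.48 [139. 310.] [796. -41.   0.]
tray 0.59 [181. 262.] [648. 122.   0.]
bowl 0.89 [185. 344.] [ 637. -157.    0.]
bowl 0.49 [239. 412.] [ 460. -382.    0.]
plant 0.74 [170. 415.] [ 694. -396.    0.]
candle 0.69 [137. 307.] [803. -30.   0.]
book 0.95 [172. 184.] [674. 384.   0.]
```

```bash
python3 - <<'E'
import cv2
im=cv2.imread("pics/top0.png"); c=im[110:310,90:450]; cv2.imwrite("pics/top0c.png",cv2.resize(c,(792,440),interpolation=cv2.INTER_CUBIC))
E
```

```text
(no output)
```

View pics/scene0.png

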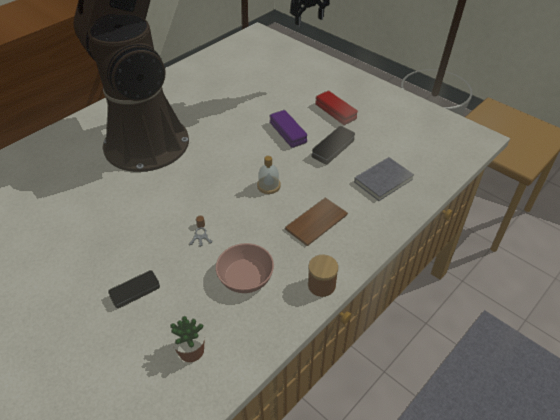

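View pics/top0c.png

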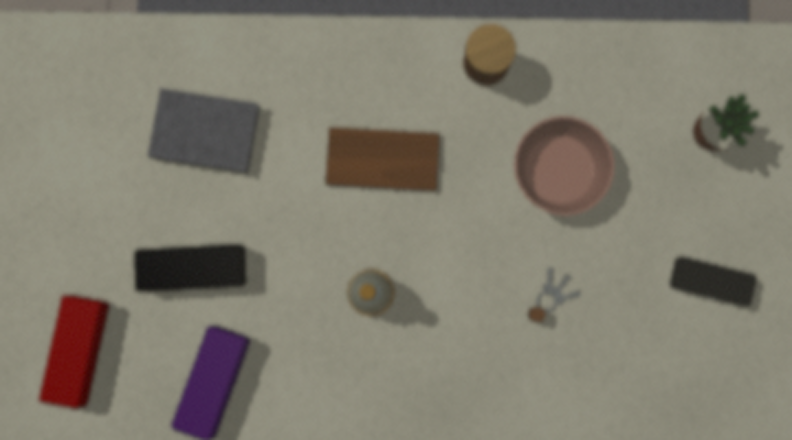

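The top view shows the black big case at full-frame px about (176,231) and the black small case at (414,237). The keyring is at (340,246), the dome at (259,241), the tray at (264,181) and the bowl at (346,185). Red and purple look-alikes sit at lower left. Next I refine the positions with depth.

```bash
python3 - <<'E'
from h import *
z=np.load("top0.npz"); im,d=z["im"],z["d"]; P=pose("top"); W=cloud(d,P)
tab=W[...,2]; print("table z", np.nanmedian(tab[200:300,200:320]))
hsv=cv2.cvtColor(im,cv2.COLOR_BGR2HSV)
def rect(n,m,z):
    # largest component
    k,l,st,_=cv2.connectedComponentsWithStats(m.astype(np.uint8)); i=1+np.argmax(st[1:,4]); m=l==i
    cs,_=cv2.findContours(m.astype(np.uint8),0,2); 
    v,u=np.nonzero(m); pts=np.array([ray((a,b),P,z)[:2] for a,b in zip(v,u)],np.float32)
    (c,s,a)=cv2.minAreaRect(pts); print(n,m.sum(),"mean",pts.mean(0).round(1),"rect",np.round(c,1),np.round(s,1),round(a,1), "h",np.nanmedian(W[...,2][m]))
def box(r0,r1,c0,c1):
    b=np.zeros(d.shape,bool); b[r0:r1,c0:c1]=1; return b
g=hsv[...,2]
rect("big",box(215,248,145,208)&(tab>25),40)
rect("small",box(220,252,390,440)&(tab>18),30)
rect("tray",box(160,200,230,295)&(hsv[...,1]>110)&(g>40),12)
rect("bowl",box(160,210,320,375)&(tab>30),45)
rect("dome knob",box(225,260,240,285)&(tab>85),105)
rect("dome",box(225,260,240,285)&(tab>15),40)
rect("fob",box(225,265,325,360)&(tab>18),30)
print([ (r["pixel"],r["score"]) for r in viewer.spot_point("top","keyring")])
E
```

```text
table z 0.047589622708755996
big 975 mean [473.2 395.6] rect [473.3 395.2] [ 63.6 158.1] 3.9 h 39.37756133312291
small 557 mean [ 463.6 -379.1] rect [ 463.3 -379. ] [119.1  50. ] 76.6 h 29.394416381549036
tray 1173 mean [643.4 115.5] rect [643.3 115.3] [162.3  81.4] 87.4 h 12.135084970484968
bowl 380 mean [ 637.9 -161.2] rect [ 631.6 -154.2] [145.  143.4] 0.1 h 42.444861150587485
dome knob 51 mean [440.6 130.3] rect [440.7 130.5] [21.2 21.3] 0.7 h 113.39242621594303
dome 302 mean [440.5 130.1] rect [439.8 130.5] [57.7 61.1] 0.9 h 71.77666903214708
fob 43 mean [ 411.  -116.1] rect [ 410.7 -115.4] [19.3 22.7] 0.7 h 30.095153898879516
[([244.0, 339.6], 0.51), ([242.7, 258.8], 0.2)]
```

```bash
cat >> h.py <<'E'
def plan(*tg, start=None):
    """tg: (x,y,z,closing angle deg); prints shift cm and twist from the present pose"""
    s=monitor.read_state(); Rt=rot(s["ee_rot"]); p=np.array(s["tcp_pos"])
    print("t",round(s["t"],1),"tcp",p.round(1),"open",round(s["opening"],3),"q6",s["qpos"][5].round(2),"tilt",Rt[:,2].round(3))
    y=np.degrees(np.arctan2(Rt[1,1],Rt[0,1])); print("closing angle",y.round(1))
    for t in tg:
        dx=Rt.T@(np.array(t[:3])-p)/10; tw=-((t[3]-y+90)%180-90)
        print(t,"-> shift",dx.round(2),"twist",np.radians(tw).round(3))
E
python3 - <<'E'
from h import *
plan((473,395.5,150,3.9),(473,395.5,8,3.9))
E
```

```text
t 0.6 tcp [155.6 631.1 231.3] open 0.999 q6 -0.05 tilt [ 0.  0. -1.]
closing angle 76.1
(473, 395.5, 150, 3.9) -> shift [-36.46 -15.28   8.13] twist 1.261
(473, 395.5, 8, 3.9) -> shift [-36.46 -15.28  22.33] twist 1.261
```

Request:
{"method": "servo_tool", "body": {"series": [[[-36.5,-15.3,3],1.26,0],[[-36.5,-15.3,3],1.26,0],[[-36.5,-15.3,3],1.26,0],[[-36.5,-15.3,3],1.26,0],[[-36.5,-15.3,3],1.26,0],[[-36.5,-15.3,3],1.26,0],[[-36.5,-15.3,3],1.26,0],[[-36.5,-15.3,3],1.26,0],[[-36.5,-15.3,6],1.26,0],[[-36.5,-15.3,6],1.26,0],[[-36.5,-15.3,6],1.26,0],[[-36.5,-15.3,6],1.26,0]], "grip_force": 40}}

```text
t: 1.8
tcp_pos: [473.0, 396.1, 172.4]
ee_rot: [0.0, 0.681, 0.732, 0.0]
ft_force: [-0.3, 0.7, 0.5]
opening: 0.996
grip_force: 0.0
```

```bash
cat >> h.py <<'E'
def wrect(zmin,ztop,region,name=None,crop=None):
    """fit rect from wrist depth for points above zmin within region (x,y,r)"""
    im,d,P=shot("wrist",name); W=cloud(d,P)
    m=(W[...,2]>zmin)&(W[...,2]<ztop+15)&(np.hypot(W[...,0]-region[0],W[...,1]-region[1])<region[2])
    k,l,st,_=cv2.connectedComponentsWithStats(m.astype(np.uint8)); m=l==1+np.argmax(st[1:,4])
    pts=W[m][:,:2].astype(np.float32); c,s,a=cv2.minAreaRect(pts)
    v,u=np.nonzero(m)
    print("wrect",np.round(c,1),np.round(s,1),round(a,1),"mean",pts.mean(0).round(1),"n",m.sum(),"z",np.nanmedian(W[m][:,2]).round(1),"px",u.min(),u.max(),v.min(),v.max())
E
python3 - <<'E'
from h import *
wrect(30,40,(473,395,110),"w1")
plan((473,395.5,150,3.9),(473,395.5,8,3.9))
E
```

```text
wrect [473.7 398.1] [ 64.2 158.1] 4.1 mean [473.2 405. ] n 11733 z 39.0 px 241 315 102 271
t 1.9 tcp [473.1 396.3 172.5] open 1.005 q6 0.58 tilt [ 0.001  0.001 -1.   ]
closing angle 4.1
(473, 395.5, 150, 3.9) -> shift [-0.08 -0.02  2.25] twist 0.004
(473, 395.5, 8, 3.9) -> shift [-0.09 -0.03 16.45] twist 0.004
```

View pics/w1.png

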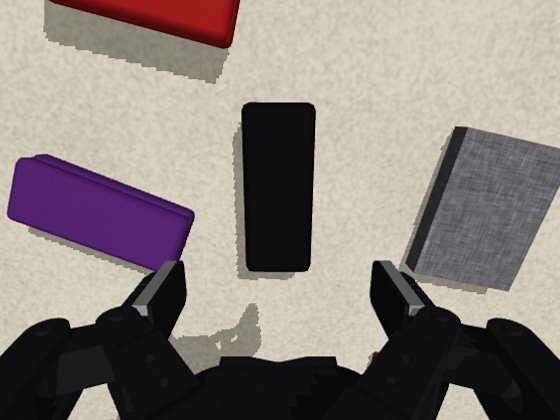

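The wrist view shows the black case centred at px (278,187), aligned with the fingers. The book and purple case are clear of them.

Request:
{"method": "servo_tool", "body": {"series": [[[0,0,5],0,0],[[0,0,10],0,0],[[0,0,14],0,0],[[0,0,16.4],0,0],[[0,0,16.4],0,0],[[0,0,16.4],0,255],[[0,0,16.4],0,255],[[0,0,16.4],0,255],[[0,0,16.4],0,255],[[0,0,16.4],0,255],[[0,0,16.4],0,255],[[0,0,16.4],0,255]]}}

```text
t: 3.05
tcp_pos: [474.4, 396.2, 9.4]
ee_rot: [0.0, 0.682, 0.731, 0.002]
ft_force: [-2.0, 0.7, 9.0]
opening: 0.747
grip_force: 45.8
```

```bash
python3 - <<'E'
from h import *
plan((473.4,396,150,4),(643.3,115.0,150,-2.6),(643.3,115.0,22,-2.6))
E
```

```text
t 3.0 tcp [474.4 396.2   9.4] open 0.747 q6 0.58 tilt [ 0.003  0.002 -1.   ]
closing angle 4.0
(473.4, 396, 150, 4) -> shift [ 1.000e-02 -6.000e-02 -1.406e+01] twist -0.001
(643.3, 115.0, 150, -2.6) -> shift [-29.2   14.94 -14.07] twist 0.115
(643.3, 115.0, 22, -2.6) -> shift [-29.22  14.91  -1.27] twist 0.115
```

Request:
{"method": "servo_tool", "body": {"series": [[[0,0,-4],0,255],[[0,0,-8],0,255],[[-4,2,-12],0.02,255],[[-8,4,-14],0.04,255],[[-12,6,-14],0.06,255],[[-16,8,-14],0.08,255],[[-20,10.2,-14],0.1,255],[[-24,12.3,-14],0.115,255],[[-27,13.8,-14],0.115,255],[[-29.2,14.9,-13],0.115,255],[[-29.2,14.9,-10],0.115,255],[[-29.2,14.9,-10],0.115,255]]}}

```text
t: 4.25
tcp_pos: [640.5, 113.0, 105.4]
ee_rot: [-0.001, 0.724, 0.69, -0.001]
ft_force: [-0.3, -0.7, -1.4]
opening: 0.745
grip_force: 45.9
```

```bash
python3 - <<'E'
from h import *
im,d,P=shot("wrist","w2")
plan((643.3,115.0,22.3,-2.6))
E
```

```text
t 4.3 tcp [641.  113.8 106.9] open 0.745 q6 0.18 tilt [-0.002 -0.    -1.   ]
closing angle -2.7
(643.3, 115.0, 22.3, -2.6) -> shift [0.14 0.24 8.46] twist -0.001
```

View pics/w2.png

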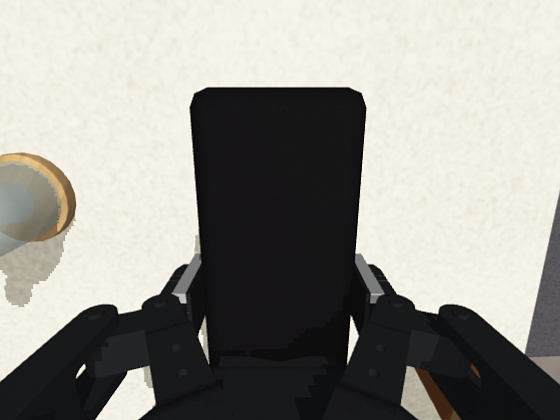

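The case is held squarely; the dome shows at left, px (25,200). I'm lowering it now.

Request:
{"method": "servo_tool", "body": {"series": [[[0,0,0],0,255],[[0,0,4],0,255],[[0,0,7],0,255],[[0,0,8.5],0,255],[[0,0,8.5],0,255],[[0,0,8.5],0,255],[[0,0,8.5],0,255]]}}

```text
t: 5.0
tcp_pos: [643.0, 114.5, 23.7]
ee_rot: [0.001, 0.723, 0.691, 0.001]
ft_force: [-0.3, -0.1, -1.6]
opening: 0.741
grip_force: 47.7
```

```bash
python3 - <<'E'
from h import *
plan((643.3,115.0,22.3,-2.6))
E
```

```text
t 5.0 tcp [643.  114.5  23.7] open 0.741 q6 0.18 tilt [ 0.002  0.    -1.   ]
closing angle -2.6
(643.3, 115.0, 22.3, -2.6) -> shift [0.05 0.03 0.14] twist -0.0
```

Request:
{"method": "servo_tool", "body": {"series": [[[0,0,0.2],0,255],[[0,0,0.2],0,255],[[0,0,0.2],0,0],[[0,0,0.2],0,0],[[0,0,0.2],0,0],[[0,0,0.2],0,0],[[0,0,0.2],0,0],[[0,0,-4],0,0],[[0,0,-9],0,0],[[0,0,-14],0,0],[[0,0,-18],0,0],[[0,0,-18],0,0]]}}

```text
t: 6.2
tcp_pos: [645.2, 114.5, 208.7]
ee_rot: [0.003, 0.723, 0.691, 0.004]
ft_force: [0.3, 0.2, -0.4]
opening: 1.002
grip_force: 0.0
```

```bash
python3 - <<'E'
from h import *
wrect(45,52,(643,115,110),"w3")
im,d,P=shot("wrist"); W=cloud(d,P); hsv=cv2.cvtColor(im,cv2.COLOR_BGR2HSV)
m=(W[...,2]>6)&(np.hypot(W[...,0]-643,W[...,1]-115)<105)&(W[...,2]<65)
p=W[m][:,:2].astype(np.float32); print("tray+case",cv2.minAreaRect(p))
plan((463.4,-379,150,-13.4))
E
```

```text
wrect [643.  116.4] [156.9  63.5] 87.3 mean [643.3 122.6] n 9952 z 51.0 px 239 307 104 260
tray+case ((643.9164428710938, 115.84381866455078), (168.7992706298828, 90.2628173828125), 87.54360961914062)
t 6.3 tcp [642.6 114.1 203.6] open 1.003 q6 0.18 tilt [ 0.002  0.    -1.   ]
closing angle -2.6
(463.4, -379, 150, -13.4) -> shift [-50.09 -15.65   5.3 ] twist 0.188
```

View pics/w3.png

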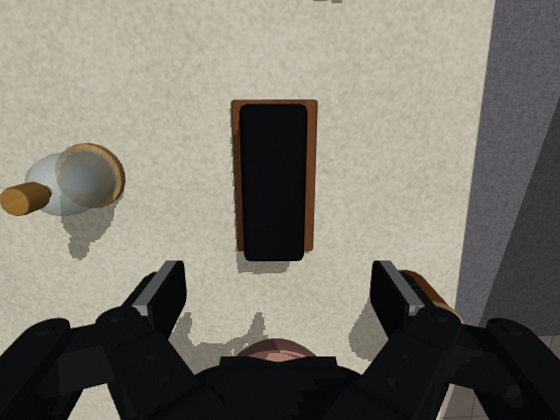

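The big case sits centred on the tray, px (273,182), within about 1 mm and 0.3°. Next is the small case.

Request:
{"method": "servo_tool", "body": {"series": [[[-50,-15.6,0],0.188,0],[[-50,-15.6,0],0.188,0],[[-50,-15.6,0],0.188,0],[[-50,-15.6,0],0.188,0],[[-50,-15.6,0],0.188,0],[[-50,-15.6,0],0.188,0],[[-50,-15.6,0],0.188,0],[[-50,-15.6,0],0.188,0],[[-50,-15.6,0],0.188,0],[[-50,-15.6,3],0.188,0],[[-50,-15.6,5],0.188,0],[[-50,-15.6,5],0.188,0]]}}

```text
t: 7.5
tcp_pos: [459.6, -379.5, 147.3]
ee_rot: [-0.003, 0.786, 0.618, -0.001]
ft_force: [0.3, 1.2, -0.3]
opening: 0.998
grip_force: 0.0
```

```bash
python3 - <<'E'
from h import *
wrect(22,30,(463,-379,90),"w4")
plan((463.4,-379,150,-13.4),(463.4,-379,8,-13.4))
E
```

```text
wrect [ 464.9 -380.8] [118.5  50.1] 76.5 mean [ 465.9 -376.4] n 7529 z 29.0 px 254 314 130 262
t 7.5 tcp [ 460.8 -378.3  149. ] open 1.005 q6 -0.5 tilt [-0.004  0.004 -1.   ]
closing angle -13.6
(463.4, -379, 150, -13.4) -> shift [-0.01  0.27 -0.1 ] twist -0.003
(463.4, -379, 8, -13.4) -> shift [-0.05  0.34 14.1 ] twist -0.003
```

Request:
{"method": "servo_tool", "body": {"series": [[[-0.1,0.1,0],0,0],[[-0.1,0.1,5],0,0],[[-0.1,0.1,10],0,0],[[-0.1,0.1,13],0,0],[[-0.1,0.1,14.5],0,0],[[-0.1,0.1,14.5],0,0],[[-0.1,0.1,14.5],0,255],[[-0.1,0.1,14.5],0,255],[[-0.1,0.1,14.5],0,255],[[-0.1,0.1,14.5],0,255],[[-0.1,0.1,14.5],0,255],[[-0.1,0.1,14.5],0,255]]}}

```text
t: 8.75
tcp_pos: [465.1, -380.1, 9.3]
ee_rot: [0.001, 0.785, 0.62, 0.0]
ft_force: [0.6, 3.1, 10.9]
opening: 0.577
grip_force: 40.7
```

```bash
python3 - <<'E'
from h import *
plan((643,116,150,-2.6))
E
```

```text
t 8.8 tcp [ 465.1 -380.1    9.3] open 0.577 q6 -0.5 tilt [ 0.002 -0.002 -1.   ]
closing angle -13.4
(643, 116, 150, -2.6) -> shift [ 52.37   5.83 -14.13] twist -0.189
```

Request:
{"method": "servo_tool", "body": {"series": [[[0,0,-4],0,255],[[0,0,-8.5],0,255],[[4,0.4,-13],0,255],[[8,0.9,-16],-0.02,255],[[12,1.3,-17],-0.04,255],[[16.5,1.8,-17],-0.06,255],[[21,2.3,-17],-0.08,255],[[25.5,2.8,-17],-0.1,255],[[30,3.3,-17],-0.12,255],[[34.5,3.8,-17],-0.14,255],[[39,4.3,-17],-0.16,255],[[43.5,4.8,-17],-0.189,255]]}}

```text
t: 9.95
tcp_pos: [612.2, 34.5, 178.7]
ee_rot: [0.001, 0.723, 0.691, 0.001]
ft_force: [1.1, -0.7, -1.3]
opening: 0.574
grip_force: 43.2
```

Request:
{"method": "servo_tool", "body": {"series": [[[4,0.5,0],0,255],[[7,0.8,0],0,255],[[8,1.0,0],0,255],[[8,1.0,2],0,255],[[8,1.0,4],0,255],[[8,1.0,4],0,255],[[8,1.0,4],0,255]]}}

```text
t: 10.65
tcp_pos: [625.3, 111.6, 138.1]
ee_rot: [0.0, 0.723, 0.691, 0.0]
ft_force: [0.1, -0.4, -1.0]
opening: 0.576
grip_force: 43.1
```

```bash
python3 - <<'E'
from h import *
shot("wrist","w5")
plan((643,115.8,62,-2.6))
E
```

```text
t 10.7 tcp [625.7 111.7 138.6] open 0.573 q6 0.17 tilt [ 0.001  0.    -1.   ]
closing angle -2.6
(643, 115.8, 62, -2.6) -> shift [0.49 1.7  7.66] twist -0.0
```

View pics/w5.png

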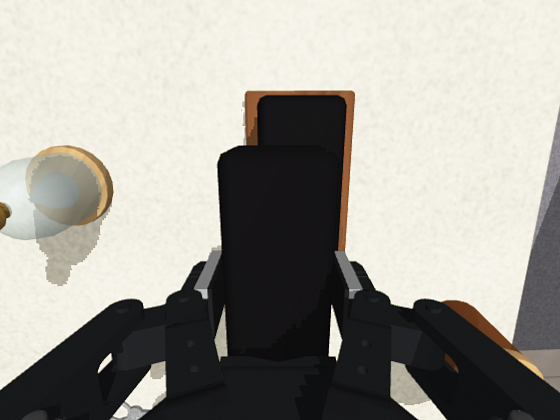

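The small case is held over the tray, about 17 mm to the left as expected, so I correct that and lower it.

Request:
{"method": "servo_tool", "body": {"series": [[[0.5,1.7,0],0,255],[[0.5,1.7,3],0,255],[[0.5,1.7,6],0,255],[[0.5,1.7,7.5],0,255],[[0.5,1.7,7.5],0,255],[[0.5,1.7,7.5],0,255],[[0.5,1.7,7.5],0,255]]}}

```text
t: 11.4
tcp_pos: [643.1, 116.3, 63.4]
ee_rot: [0.0, 0.723, 0.691, 0.001]
ft_force: [-0.1, -0.5, 0.3]
opening: 0.576
grip_force: 44.8
```

```bash
python3 - <<'E'
from h import *
plan((643,115.8,61.3,-2.6))
E
```

```text
t 11.4 tcp [643.1 116.3  63.4] open 0.576 q6 0.18 tilt [ 0.001  0.    -1.   ]
closing angle -2.6
(643, 115.8, 61.3, -2.6) -> shift [-0.05 -0.01  0.21] twist 0.0
```

Request:
{"method": "servo_tool", "body": {"series": [[[0,0,0.2],0,255],[[0,0,0.2],0,255],[[0,0,0.2],0,0],[[0,0,0.2],0,0],[[0,0,0.2],0,0],[[0,0,0.2],0,0],[[0,0,0.2],0,0],[[0,0,-4],0,0],[[0,0,-9],0,0],[[0,0,-14],0,0],[[0,0,-16],0,0],[[0,0,-16],0,0]]}}

```text
t: 12.6
tcp_pos: [644.3, 116.6, 226.4]
ee_rot: [0.002, 0.723, 0.691, 0.003]
ft_force: [-0.7, -0.7, 0.5]
opening: 1.001
grip_force: 0.0
```

```bash
python3 - <<'E'
from h import *
wrect(70,82,(643,115,100),"w6")
plan((410.7,-115.4,160,49))
E
```

```text
wrect [642.8 116.2] [117.5  50.5] 87.4 mean [643.1 119.6] n 6277 z 81.0 px 248 301 129 250
t 12.7 tcp [643.2 116.4 224. ] open 0.998 q6 0.18 tilt [ 0.003  0.    -1.   ]
closing angle -2.6
(410.7, -115.4, 160, 49) -> shift [-24.21 -22.2    6.32] twist -0.9
```

Request:
{"method": "servo_tool", "body": {"series": [[[-24.2,-22.2,0],-0.9,0],[[-24.2,-22.2,0],-0.9,0],[[-24.2,-22.2,0],-0.9,0],[[-24.2,-22.2,0],-0.9,0],[[-24.2,-22.2,3],-0.9,0],[[-24.2,-22.2,6],-0.9,0],[[-24.2,-22.2,6],-0.9,0],[[-24.2,-22.2,6],-0.9,0],[[-24.2,-22.2,6],-0.9,0],[[-24.2,-22.2,6],-0.9,0],[[-24.2,-22.2,6],-0.9,0]]}}

```text
t: 13.75
tcp_pos: [410.8, -115.0, 162.5]
ee_rot: [0.0, 0.35, 0.937, 0.0]
ft_force: [0.3, 0.1, 0.3]
opening: 0.999
grip_force: 0.0
```

```bash
python3 - <<'E'
from h import *
wrect(15,30,(411,-115,40),"w7")
im,d,P=shot("wrist"); 
for r in viewer.spot_point("wrist","keyring")[:2]: print(r, ray(r["pixel"],P,3))
plan((410.7,-115.4,160,49),(410.7,-115.4,8,49))
E
```

```text
wrect [ 411.4 -117.2] [22.8 22.9] 5.3 mean [ 410.6 -116.4] n 567 z 29.0 px 264 289 182 210
{'pixel': [221.5, 278.7], 'score': 0.84} [ 437.08060976 -136.4293831     3.        ]
t 13.9 tcp [ 410.4 -115.   162.5] open 1.001 q6 -1.2 tilt [ 0.001 -0.    -1.   ]
closing angle 49.1
(410.7, -115.4, 160, 49) -> shift [-0.05 -0.02  0.25] twist 0.001
(410.7, -115.4, 8, 49) -> shift [-0.04 -0.02 15.45] twist 0.001
```

View pics/w7.png

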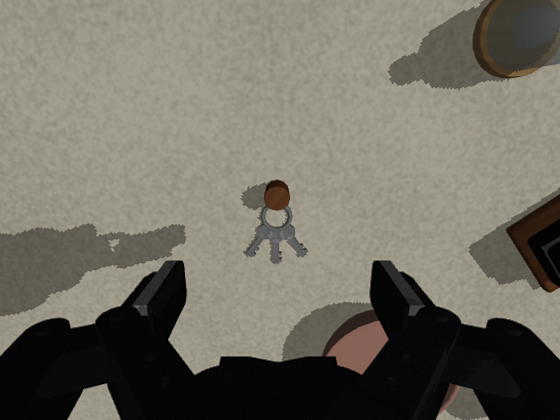

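The fob is at px (277,195) with the keys straight below it, so it's aligned with the fingers. Now to grip it.

Request:
{"method": "servo_tool", "body": {"series": [[[-0.14,-0.07,5],0,0],[[-0.14,-0.07,10],0,0],[[-0.14,-0.07,14],0,0],[[-0.14,-0.07,15.6],0,0],[[-0.14,-0.07,15.6],0,0],[[-0.14,-0.07,15.6],0,255],[[-0.14,-0.07,15.6],0,255],[[-0.14,-0.07,15.6],0,255],[[-0.14,-0.07,15.6],0,255],[[-0.14,-0.07,15.6],0,255],[[-0.14,-0.07,15.6],0,255],[[-0.14,-0.07,15.6],0,255]], "grip_force": 30}}

```text
t: 15.1
tcp_pos: [411.0, -117.1, 7.2]
ee_rot: [0.001, 0.35, 0.937, 0.0]
ft_force: [-0.6, -0.9, 15.8]
opening: 0.271
grip_force: 28.6
```

```bash
python3 - <<'E'
from h import *
plan((605.8,-132.1,120,49),(605.8,-132.1,21,49))
E
```

```text
t 15.1 tcp [ 411.  -117.1    7.2] open 0.271 q6 -1.2 tilt [ 0.002 -0.001 -1.   ]
closing angle 49.0
(605.8, -132.1, 120, 49) -> shift [-15.7   11.66 -11.25] twist -0.0
(605.8, -132.1, 21, 49) -> shift [-15.69  11.66  -1.35] twist -0.0
```

Request:
{"method": "servo_tool", "body": {"series": [[[0,0,-4],0,255],[[0,0,-8],0,255],[[0,0,-12],0,255],[[-3.5,2.6,-12],0,255],[[-7,5.2,-12],0,255],[[-10.5,7.8,-12],0,255],[[-13.5,10,-12],0,255],[[-15.7,11.7,-12],0,255],[[-15.7,11.7,-12],0,255],[[-15.7,11.7,-12],0,255],[[-15.7,11.7,-12],0,255]]}}

```text
t: 16.2
tcp_pos: [604.3, -131.4, 126.3]
ee_rot: [-0.001, 0.35, 0.937, -0.0]
ft_force: [-0.8, -0.3, -1.3]
opening: 0.262
grip_force: 30.1
```

```bash
python3 - <<'E'
from h import *
im,d,P=shot("wrist","w8")
shot("scene","s8")
plan((605.8,-132.1,21,49))
E
```

```text
t 16.3 tcp [ 604.5 -131.6  126.5] open 0.269 q6 -1.12 tilt [-0.001  0.    -1.   ]
closing angle 49.0
(605.8, -132.1, 21, 49) -> shift [-0.14  0.04 10.55] twist -0.0
```

View pics/w8.png

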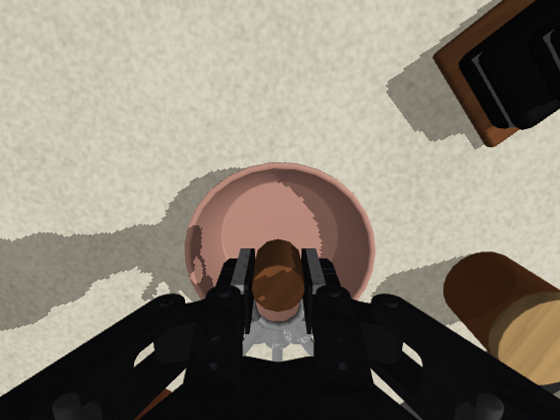

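The keyring is held level over the bowl, laterally centred (bowl centre column about 280). Lowering and releasing with a small opening.

Request:
{"method": "servo_tool", "body": {"series": [[[-0.1,0,4],0,255],[[-0.1,0,7],0,255],[[-0.1,0,9],0,255],[[-0.1,0,10.5],0,255],[[-0.1,0,10.5],0,255],[[-0.1,0,10.5],0,255],[[-0.1,0,10.5],0,255]]}}

```text
t: 17.0
tcp_pos: [607.1, -132.5, 22.5]
ee_rot: [0.001, 0.35, 0.937, 0.0]
ft_force: [0.3, -1.4, -0.8]
opening: 0.27
grip_force: 30.1
```

Request:
{"method": "servo_tool", "body": {"series": [[[0,0,0],0,155],[[0,0,0],0,155],[[0,0,0],0,155],[[0,0,0],0,155],[[0,0,-2],0,155],[[0,0,-5],0,155],[[0,0,-10],0,155],[[0,0,-15],0,155],[[0,0,-20],0,155],[[0,0,-20],0,155],[[0,0,-20],0,155]]}}

```text
t: 18.1
tcp_pos: [607.0, -132.4, 222.9]
ee_rot: [0.001, 0.35, 0.937, 0.0]
ft_force: [-0.2, 0.0, -0.9]
opening: 0.394
grip_force: 0.0
```

```bash
python3 - <<'E'
from h import *
im,d,P=shot("wrist","w9")
print([(r["score"],ray(r["pixel"],P,8)) for r in viewer.spot_point("wrist","keyring")[:2]])
print([(r["score"],ray(r["pixel"],P,0)) for r in viewer.spot_point("wrist","bowl")[:2]])
plan((440.5,130.3,205,20))
E
```

```text
[(0.97, array([ 632.97987597, -157.85842187,    8.        ]))]
[(0.78, array([ 631.83031755, -150.99793418,    0.        ]))]
t 18.2 tcp [ 605.5 -132.1  220. ] open 0.394 q6 -1.12 tilt [-0.002  0.001 -1.   ]
closing angle 49.0
(440.5, 130.3, 205, 20) -> shift [29.66  8.97  1.55] twist 0.506
```

View pics/w9.png

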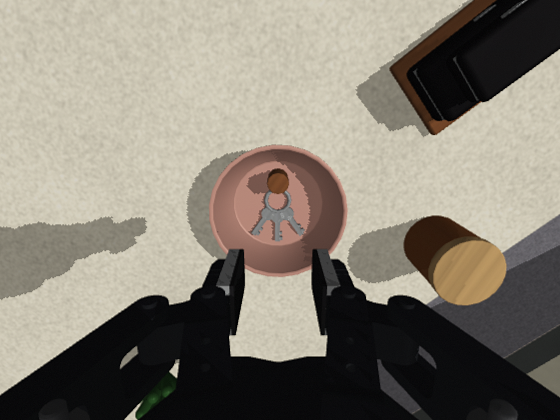

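The keyring lies flat in the bowl, px (277,210). Next is the dome.

Request:
{"method": "servo_tool", "body": {"series": [[[29.7,9,1],0.506,100],[[29.7,9,1],0.506,100],[[29.7,9,1],0.506,100],[[29.7,9,1],0.506,100],[[29.7,9,1],0.506,100],[[29.7,9,1],0.506,100],[[29.7,9,1],0.506,100],[[29.7,9,1],0.506,100],[[29.7,9,1],0.506,100],[[29.7,9,1],0.506,100]]}}

```text
t: 19.25
tcp_pos: [441.9, 129.7, 211.0]
ee_rot: [-0.0, 0.574, 0.819, -0.0]
ft_force: [-0.2, -0.1, 0.1]
opening: 0.608
grip_force: 0.0
```

```bash
python3 - <<'E'
from h import *
wrect(95,114,(440,130,50),"w10")
plan((440.5,130.3,86,20))
E
```

```text
wrect [440.7 130.1] [23.1 22.7] 35.3 mean [440.3 131.7] n 755 z 112.8 px 262 290 187 219
t 19.3 tcp [442.  129.6 211. ] open 0.607 q6 -0.13 tilt [-0. -0. -1.]
closing angle 19.9
(440.5, 130.3, 86, 20) -> shift [ 0.12 -0.11 12.5 ] twist -0.001
```

View pics/w10.png

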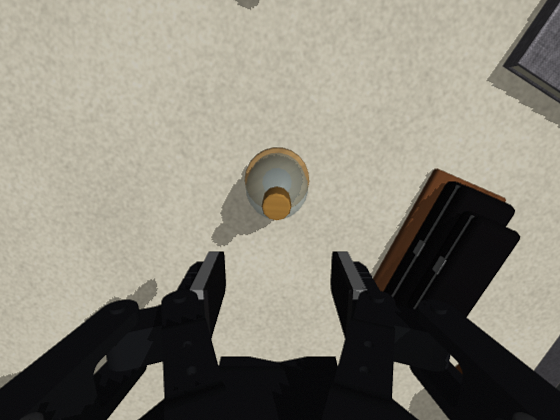

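The dome stands upright, with its knob at px (277,204) between the fingers and the cases stacked at right. Descending to grip the knob.

Request:
{"method": "servo_tool", "body": {"series": [[[0.12,-0.11,5],0,100],[[0.12,-0.11,9],0,100],[[0.12,-0.11,11.5],0,100],[[0.12,-0.11,12.4],0,100],[[0.12,-0.11,12.4],0,100],[[0.12,-0.11,12.4],0,100],[[0.12,-0.11,12.4],0,255],[[0.12,-0.11,12.4],0,255],[[0.12,-0.11,12.4],0,255],[[0.12,-0.11,12.4],0,255],[[0.12,-0.11,12.4],0,255],[[0.12,-0.11,12.4],0,255]], "grip_force": 40}}

```text
t: 20.5
tcp_pos: [440.4, 131.3, 88.4]
ee_rot: [0.001, 0.574, 0.819, 0.001]
ft_force: [-1.3, -2.3, 10.9]
opening: 0.263
grip_force: 38.6
```

```bash
python3 - <<'E'
from h import *
plan((637.5,-19.3,200,20),(637.5,-19.3,87,20))
E
```

```text
t 20.5 tcp [440.4 131.3  88.4] open 0.263 q6 -0.13 tilt [ 0.002  0.    -1.   ]
closing angle 20.0
(637.5, -19.3, 200, 20) -> shift [-20.9   13.39 -11.13] twist 0.0
(637.5, -19.3, 87, 20) -> shift [-20.9   13.37   0.17] twist 0.0
```

Request:
{"method": "servo_tool", "body": {"series": [[[0,0,-2],0,255],[[0,0,-5],0,255],[[0,0,-8],0,255],[[-2,1.3,-10],0,255],[[-5,3.2,-10],0,255],[[-8,5.1,-10],0,255],[[-11,7,-10],0,255],[[-14,9,-10],0,255],[[-17,10.9,-10],0,255],[[-19.5,12.5,-10],0,255],[[-20.9,13.4,-10],0,255],[[-20.9,13.4,-10],0,255]]}}

```text
t: 21.7
tcp_pos: [638.8, -20.8, 187.5]
ee_rot: [0.001, 0.574, 0.819, 0.0]
ft_force: [-0.6, 0.4, -3.9]
opening: 0.262
grip_force: 40.4
```

Request:
{"method": "servo_tool", "body": {"series": [[[0,0,0],0,255],[[0,0,2],0,255],[[0,0,5],0,255],[[0,0,7.5],0,255],[[0,0,8.5],0,255],[[0,0,9.2],0,255],[[0,0,9.2],0,255],[[0,0,9.2],0,255],[[0,0,9.2],0,255]]}}

```text
t: 22.6
tcp_pos: [637.9, -19.3, 96.5]
ee_rot: [0.001, 0.574, 0.819, 0.0]
ft_force: [-0.1, -0.3, -3.5]
opening: 0.265
grip_force: 40.3
```

```bash
python3 - <<'E'
from h import *
plan((637.5,-19.3,88.4,20))
E
```

```text
t 22.6 tcp [637.9 -19.3  96.5] open 0.265 q6 -0.43 tilt [ 0.002 -0.    -1.   ]
closing angle 20.0
(637.5, -19.3, 88.4, 20) -> shift [ 0.02 -0.04  0.81] twist 0.0
```

Request:
{"method": "servo_tool", "body": {"series": [[[0,0,0.4],0,255],[[0,0,0.7],0,255],[[0,0,0.85],0,255],[[0,0,0.85],0,255],[[0,0,0.85],0,255]]}}

```text
t: 23.1
tcp_pos: [637.6, -19.5, 88.4]
ee_rot: [0.001, 0.574, 0.819, 0.0]
ft_force: [-7.9, -0.9, 24.3]
opening: 0.27
grip_force: 43.0
```

Request:
{"method": "servo_tool", "body": {"series": [[[0,0,0],0,120],[[0,0,0],0,120],[[0,0,0],0,120],[[0,0,0],0,120],[[0,0,-2],0,120],[[0,0,-5],0,120],[[0,0,-9],0,120],[[0,0,-13],0,120],[[0,0,-13],0,120]]}}

```text
t: 24.0
tcp_pos: [640.1, -19.5, 222.3]
ee_rot: [0.004, 0.574, 0.819, 0.002]
ft_force: [-0.4, 0.9, 0.3]
opening: 0.53
grip_force: 0.0
```

Request:
{"method": "servo_tool", "body": {"series": [[[5,0,-4],0,100],[[10,0,-4],0,100],[[15,0,-4],0,100],[[18,0,-4],0,100],[[18,0,-4],0,100],[[18,0,-4],0,100]]}}

```text
t: 24.6
tcp_pos: [575.3, 150.8, 256.5]
ee_rot: [-0.0, 0.573, 0.82, -0.0]
ft_force: [0.0, -1.2, -0.8]
opening: 0.604
grip_force: 0.0
```

```bash
python3 - <<'E'
from h import *
im,d,P=shot("top"); W=cloud(d,P); z=W[...,2]
c=im[110:310,90:450]; cv2.imwrite("pics/end.png",cv2.resize(c,(792,440)))
print("robot",monitor.read_state()["tcp_pos"])
m=(z>85)&(z<125)&(np.hypot(W[...,0]-637,W[...,1]+19)<40); print("knob",W[m][:,:2].mean(0) if m.any() else None, m.sum())
m=(z>12)&(z<125)&(np.hypot(W[...,0]-637,W[...,1]+19)<50); print("dome",cv2.minAreaRect(W[m][:,:2].astype(np.float32)))
m=(z>35)&(z<50)&(np.hypot(W[...,0]-631,W[...,1]+154)<90); print("bowl",cv2.minAreaRect(W[m][:,:2].astype(np.float32)))
E
```

```text
robot [575.69956844 149.83449961 256.50502928]
knob [635.31478145 -19.88635821] 52
dome ((634.3818969726562, -19.57720947265625), (65.89733123779297, 63.06484603881836), 9.514878273010254)
bowl ((631.7328491210938, -154.46533203125), (146.02210998535156, 144.8531036376953), 0.5522019267082214)
```

View pics/end.png

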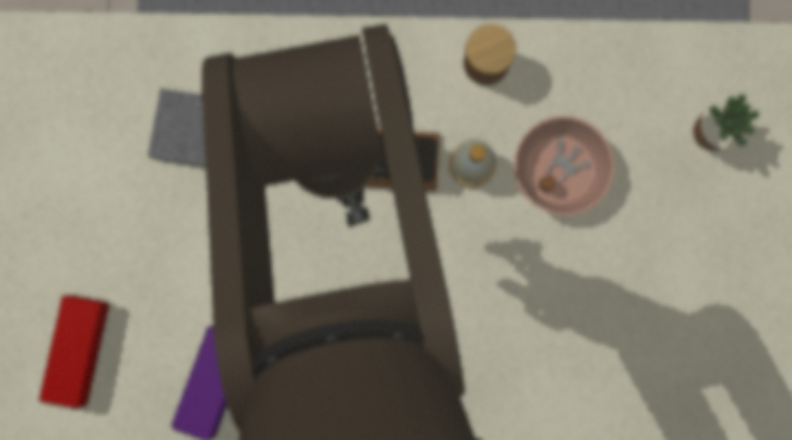

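The end view shows the dome upright midway, px (473,163), and the keyring in the bowl at (563,170). The bowl and the other bystanders in view are where they were; the arm hides part of the book and most of the case stack. The stack was measured as good earlier, so I'm handing in.

```bash
python3 -c "
from rig import finish_job; print(finish_job())"
```

```text
the job is handed in; nothing more can be done
None
```

I handed the job in at about 25 s of robot time; no verdict was returned. By my measurements, the cases are centred and stacked on the tray to within about 1 mm, the keyring is in the bowl, the dome stands upright midway (about 135 mm from each centre), and everything is released.

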